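# Show a valve block's four sides to the inspection camera and tray it

### The job

Take the valve block that stands on the cardboard and show its four sides to the inspection camera one after another: the side with the round port first, then the others in the order in which quarter turns anticlockwise (seen from above) bring them round. Each time hold the block upright and still for at least half a second, with the side square to the lens, level with it and centred on it, about 70 mm away. Then set the block down, without dropping it, upright in the middle of the free place in the tray, in line with the other blocks and with its port facing the same way as theirs; do not touch the camera or disturb the other blocks and the spanner.

Things in the scene. Friction and masses are not known exactly. Their poses are not given: they have to be found in the camera images.
- workpiece: aluminium valve block: square body 50 x 50 mm, 75 mm tall, with a round neck on top, 36 mm across and 40 mm tall (115 mm overall), 0.5 kg, standing on 4 mm cardboard. Origin: centre of its underside, z up. Grip it by the neck. -x side: round port, a boss 28 mm across sticking out 12 mm; +y side: two bolt holes one above the other; +x side: plain; -y side: dark flat plate
- side1 (a point): centre of the flat port side (-x) of the workpiece, 37.5 mm above its underside, 25 mm from its upright axis; the boss stands 12 mm farther out
- side2 (a point): centre of the flat side with the two bolt holes (+y) of the workpiece, 37.5 mm above its underside, 25 mm from its upright axis
- side3 (a point): centre of the flat plain side (+x) of the workpiece, 37.5 mm above its underside, 25 mm from its upright axis
- side4 (a point): centre of the flat side with the dark plate (-y) of the workpiece, 37.5 mm above its underside, 25 mm from its upright axis
- camera: fixed inspection camera on a foot: grey housing 80 x 80 x 80 mm with a white ring light and a black lens 52 mm across, lens axis level, 160 mm above the bench; 200 mm tall overall. Origin: on the bench under the housing; it looks along its own -x
- lens (a point): centre of the lens's front face, 60 mm from the camera's origin along its -x, 160 mm up
- focus (a point): point on the lens axis 70 mm in front of the lens: where the centre of the side being shown belongs
- tray: fixed dark steel tray on legs, 210 x 210 mm, rim top 56 mm above the bench; four square rubber pads (70 mm) in a two by two grid, 90 mm apart, tops 48 mm above the bench. Origin: on the bench under its centre; x and y along its edges
- free_place: the one empty rubber pad of the tray. Origin: centre of the pad's top; x and y along the tray's edges. The block's x axis belongs along this x (port towards -x)
- done_a: finished aluminium valve block: square body 50 x 50 mm, 75 mm tall, with a round neck on top, 36 mm across and 40 mm tall (115 mm overall), just like the workpiece, standing on a tray pad, port towards the tray's -x. Origin: centre of its underside
- done_b: finished aluminium valve block: square body 50 x 50 mm, 75 mm tall, with a round neck on top, 36 mm across and 40 mm tall (115 mm overall), just like the workpiece, standing on a tray pad, port towards the tray's -x. Origin: centre of its underside
- done_c: finished aluminium valve block: square body 50 x 50 mm, 75 mm tall, with a round neck on top, 36 mm across and 40 mm tall (115 mm overall), just like the workpiece, standing on a tray pad, port towards the tray's -x. Origin: centre of its underside
- spanner: dark steel spanner, 160 mm long, lying on the bench; not needed. Origin: under its middle; x along it
There are look-alikes about, which are no part of the job. Leave any green look-alike of the workpiece alone. Leave any turquoise look-alike of the done_c alone.

How it is judged (in metres and radians):
On the way, in this order (a step that is already met when the one before it is completed fails the run):
1. the port side is held still: its centre 50 to 90 mm from the lens, within 15 mm of the lens axis sideways and in height, square and upright within 10 degrees (x of side1 in the frame of camera between -0.15 and -0.11 m and y of side1 in the frame of camera between -0.015 and 0.015 m and z of side1 in the frame of camera between 0.145 and 0.175 m and x of workpiece in the frame of camera between -0.177 and -0.133 m and angle between the x axis of workpiece and the x axis of camera, either way round below 0.17 rad and angle between workpiece's own z axis and vertical below 0.17 rad and linear speed of workpiece below 0.03 m/s), for 0.5 s.
2. the side with the two bolt holes is held still: its centre 50 to 90 mm from the lens, within 15 mm of the lens axis sideways and in height, square and upright within 10 degrees (x of side2 in the frame of camera between -0.15 and -0.11 m and y of side2 in the frame of camera between -0.015 and 0.015 m and z of side2 in the frame of camera between 0.145 and 0.175 m and x of workpiece in the frame of camera between -0.177 and -0.133 m and angle between the y axis of workpiece and the x axis of camera, either way round below 0.17 rad and angle between workpiece's own z axis and vertical below 0.17 rad and linear speed of workpiece below 0.03 m/s), for 0.5 s.
3. the plain side is held still: its centre 50 to 90 mm from the lens, within 15 mm of the lens axis sideways and in height, square and upright within 10 degrees (x of side3 in the frame of camera between -0.15 and -0.11 m and y of side3 in the frame of camera between -0.015 and 0.015 m and z of side3 in the frame of camera between 0.145 and 0.175 m and x of workpiece in the frame of camera between -0.177 and -0.133 m and angle between the x axis of workpiece and the x axis of camera, either way round below 0.17 rad and angle between workpiece's own z axis and vertical below 0.17 rad and linear speed of workpiece below 0.03 m/s), for 0.5 s.
4. the side with the dark plate is held still: its centre 50 to 90 mm from the lens, within 15 mm of the lens axis sideways and in height, square and upright within 10 degrees (x of side4 in the frame of camera between -0.15 and -0.11 m and y of side4 in the frame of camera between -0.015 and 0.015 m and z of side4 in the frame of camera between 0.145 and 0.175 m and x of workpiece in the frame of camera between -0.177 and -0.133 m and angle between the y axis of workpiece and the x axis of camera, either way round below 0.17 rad and angle between workpiece's own z axis and vertical below 0.17 rad and linear speed of workpiece below 0.03 m/s), for 0.5 s.
At the end, for the whole second after the job is handed in: the workpiece stands upright and at rest on the free pad, its axis within 12 mm of the pad's centre, square to the tray within 10 degrees with its port towards the tray's -x; the other blocks still stand (horizontal distance between workpiece and free_place below 0.012 m and z of workpiece in the frame of free_place between -0.004 and 0.004 m and angle between each of workpiece, done_a, done_b, done_c's own z axis and vertical below 0.06 rad and angle between the x axis of workpiece and the x axis of free_place, either way round below 0.17 rad and x of side1 in the frame of free_place below 0 m and linear speed of workpiece below 0.01 m/s); the robot touches nothing.
It fails at once if a finished block is moved by more than 10 mm or tipped (distance of any of done_a, done_b, done_c from where it was at the start of the episode above 0.01 m or angle between any of done_a, done_b, done_c's own z axis and vertical above 0.2 rad).
It fails at once if the spanner is moved by more than 20 mm (distance of spanner from where it was at the start of the episode above 0.02 m).
It fails at once if the camera is touched (more than 2 N) (contact force between anything else and camera above 2 N).
It fails at once if the workpiece is dropped (falls out of the fingers, faster than 0.45 m/s) (contact force between the fingers and workpiece below 0.2 N and linear speed of workpiece above 0.45 m/s).
It fails at once if the workpiece is tipped by more than 30 degrees (angle between workpiece's own z axis and vertical above 0.52 rad).
It also fails if it takes over 61 s, if anything falls off the work surface, if the arm or the gripper's body presses on something with over 40 N, if the wrist force passes 120 N, or if a joint passes its speed limit or range.

### The arm

A 6-joint arm with a two-finger parallel gripper is mounted at the origin on the work surface. World frame = base frame: x ahead of the robot, y to its left, z up, the work surface at z = 0. Lengths are in mm, angles in degrees, forces in N, time in s.
With the tool pointing down it reaches from about 350 to 850 mm from the base axis. Payload 8.1 kg.
Tool frame: the origin (TCP) lies on the centre line of the jaws, within the pads' length; the fingertips stand 19 mm ahead of it and the grasp point (between the pads) is the TCP (r.tip_reach is the z of the fingertips in the tool frame, in mm); z points along the fingers, y is the line along which they close (so a half turn about z gives the same grasp; the last joint's range is limited). The gripper opens to 85 mm and grips with 20 to 120 N. Pads are 22 mm wide; open, the fingers measure 114 mm over their backs; the gripper's body (76 mm by 85 mm) begins 54 mm behind the grasp point. The pads swing forward as they close: fully open they stand 13 mm farther back than shut.
Start: joints at [-68.377, 7.471, 85.268, -0, 87.261, -4.893], TCP at [267.893, -536.879, 250.292] pointing down, gripper open.
Joint ranges: [-169.43, 169.43], [-51.17, 129.36], [1.28, 143.12], [-76.62, 256.62], [0, 156.53], [-152.29, 152.29]. Speed limits (degrees/s): [136.94, 136.94, 159.86, 180, 180, 180].

### API

Orientations are given as [roll, pitch, yaw] about the fixed x, y, z axes, in that order (R = Rz(yaw) Ry(pitch) Rx(roll)).
In Python, from bench import r gives the robot as it stands. The module is installed in compiled form; this text tells all that it offers.
- The arm moves only by the shell command python3 -m handwheel 'ROWS' [FORCE]. ROWS is JSON, a list of rows, each a list of 7 numbers: the shift along the tool's x, y, z in m, then the turn, a rotation vector about the tool's x, y, z in degrees, then the finger opening in m, from 0 to 0.0854. In form: [[tx, ty, tz, ax, ay, az, claw], ...]. A call has 1 to 8 rows; each row shifts and turns the commanded pose from where the row before left it, along the tool's axes as they then stand; what a row does not reach is not made up. A row lasts 1/12 s, in which the tool goes at most 41.7 mm and 7.16 degrees, less where a joint would pass 70% of its speed; a pose out of reach is approached as far as the arm can. A call with a gripper value outside its range is refused whole. The fingers move at their own pace and stop on an object; FORCE is the grip in N (left out, the last holds). Time passes only in rows, so rows that do not move let the fingers close. It gives the time, the measured TCP pose, the force, the opening and the grip force at its end, in the units of the state.
- r.sense(): the state, without advancing time (a new reading comes with each control period).
- r.snapshot(name): name is "side" or "top" or "wrist"; returns (picture, depth): 384x512x3 uint8, blue, green, red; 384x512 float32, mm along the optical axis (not along the pixel's ray), 0 where there is no reading.
- r.calibration(name): a dict with "vfov" (degrees; the focal length in pixels is half the picture's height over the tangent of half this angle, whatever the lens; pixels are square), "cx", "cy" (the principal point, pixels), "dist" ([k1, k2, p1, p2, k3] as OpenCV has them; the pictures are not rectified), "rvec" (rotation vector, rad) and "tvec" (3), from world to camera coordinates, as OpenCV has them; the wrist camera has in their place "tool_from_camera" (4x4, takes a point from camera to tool coordinates, whose origin is the TCP and whose axes are the flange's). Camera axes: x right, y down, z forward; pixel columns grow to the right and rows downward; lengths in mm; the calibration is good to about 2 mm. A picture is of the moment at which its call begins: read the wrist's pose just before it. calibration takes no time and is no camera call.
- r.hand_in(): hands the job in; it is judged then, once.
The state is a dict: "time": time; "joint_pos": joint angles; "qd": joint speeds; "joint_efforts": joint torques, N m; "tool_pos": TCP position; "tcp_rot": TCP orientation; "ft_force": force on the tool from outside, world axes, zero at the start; "wrist_torque": the same for the moment, N m; "finger_gap": finger opening in mm; "grip_force": force on a finger pad.
Only numpy, scipy, OpenCV 4.12 (cv2) and the standard library are available. Lean on these libraries where they do the work, as an engineer would, in place of code of your own. Each camera call takes 0.05 s, during which the arm holds its last target. There are 200 camera calls.

## Working session

There is one attempt and no reset: what is moved stays moved. The work goes in short steps, Python scripts to look and compute and a shell command to move; the robot and the scene stay as the last step left them, time stands still between calls to the robot, and variables do not carry over. Pictures are saved under pics/ and viewed, at most 12 in all, crops included, and the job is handed in when it is done.

```bash
mkdir -p pics
cat > h.py <<'E'
import numpy as np, cv2
from bench import r
from scipy.spatial.transform import Rotation as R
def cam(n):
    c=r.calibration(n); f=192/np.tan(np.radians(c["vfov"])/2)
    K=np.array([[f,0,c["cx"]],[0,f,c["cy"]],[0,0,1]]); d=np.array(c["dist"],float)
    if n=="wrist":
        s=r.sense(); T=np.eye(4); T[:3,:3]=R.from_euler('xyz',s["tcp_rot"],degrees=True).as_matrix(); T[:3,3]=s["tool_pos"]
        W=T@np.array(c["tool_from_camera"])
    else:
        M=np.eye(4); M[:3,:3]=cv2.Rodrigues(np.array(c["rvec"],float))[0]; M[:3,3]=np.ravel(c["tvec"]); W=np.linalg.inv(M)
    return K,d,W
def ray(C,px):
    K,d,W=C; u=cv2.undistortPoints(np.array(px,float).reshape(-1,1,2),K,d).reshape(-1,2)
    v=np.c_[u,np.ones(len(u))]@W[:3,:3].T
    return W[:3,3],v
def plane(C,px,z):
    o,v=ray(C,px); return o+v*((z-o[2])/v[:,2])[:,None]
def cloud(C,dep):
    h,w=dep.shape; px=np.stack(np.meshgrid(np.arange(w),np.arange(h)),-1).reshape(-1,2)
    o,v=ray(C,px); return (o+v*dep.reshape(-1,1)).reshape(h,w,3)
E
python3 - <<'E'
from h import *
for n in("top","side"):
    C=cam(n); p,d=r.snapshot(n); cv2.imwrite(f"pics/{n}0.png",p); np.savez(f"{n}0.npz",p=p,d=d)
    print(n,C[2].round(2).tolist(),C[0][0,0])
print(r.sense())
E
```

```text
top [[0.0, -0.99, 0.12, 390.79], [-1.0, -0.0, -0.03, -17.27], [0.03, -0.12, -0.99, 1309.8], [0.0, 0.0, 0.0, 1.0]] 440.5200408342679
side [[0.94, -0.21, 0.29, 166.64], [-0.35, -0.53, 0.77, -1056.56], [-0.01, -0.82, -0.57, 855.68], [0.0, 0.0, 0.0, 1.0]] 408.2925252197789
{'time': 0.1, 'joint_pos': array([-6.83774714e+01,  7.50864102e+00,  8.53238718e+01,  8.59355513e-04,
        8.72620466e+01, -4.89253913e+00]), 'qd': array([-0.00286442, -0.00289787, -0.13138931, -0.07622103,  0.08004866,
       -0.02970502]), 'joint_efforts': array([ 2.51400397e-04, -5.70953035e+01, -5.01942587e+01, -5.76714160e-05,
        8.18821922e-03, -5.14190248e-06]), 'tool_pos': array([ 267.71640539, -536.43900531,  249.36364498]), 'tcp_rot': array([-1.79905858e+02, -8.91988848e-03,  2.65150186e+01]), 'ft_force': array([-0.36740577,  0.16609614, -0.27253252]), 'wrist_torque': array([-0.0173436 ,  0.03972631,  0.0087849 ]), 'grip_force': 0.0, 'finger_gap': 85.2273340732564}
```

View pics/top0.png

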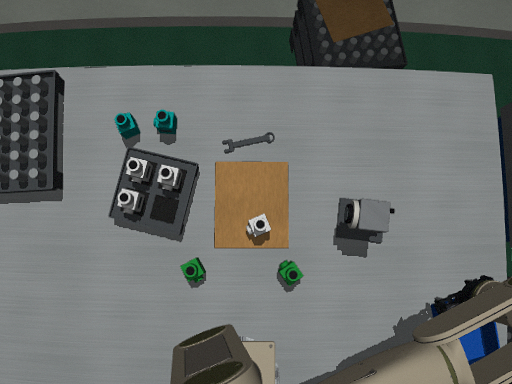

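View pics/side0.png

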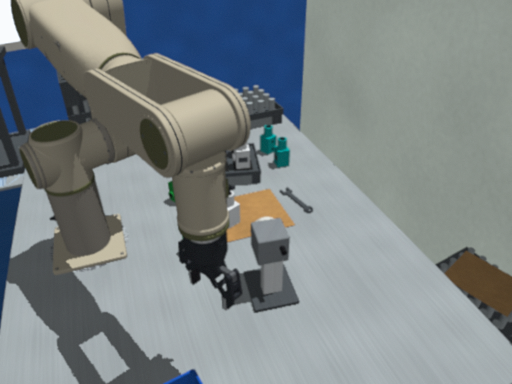

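The top view shows the workpiece on the cardboard at about (259,226), the camera at (370,217) looking left (+y), and the tray at (155,193) with its free pad near (165,208). The spanner is at (248,142). The side view shows the same scene, with the arm in front of it.

Run:
```python
from h import *
z=np.load("top0.npz"); p,d=z["p"],z["d"]; C=cam("top"); P=cloud(C,d)
def blob(name,x0,x1,y0,y1,zlo,zhi):
    m=np.zeros(d.shape,bool); m[y0:y1,x0:x1]=1
    m&=(P[...,2]>zlo)&(P[...,2]<zhi)&(d>0)
    n,l,s,c=cv2.connectedComponentsWithStats(m.astype(np.uint8))
    for i in range(1,n):
        if s[i,4]<25: continue
        q=P[l==i]; rc=cv2.minAreaRect(q[:,:2].astype(np.float32))
        print(name,s[i,4],c[i].round(1),"med",np.median(q,0).round(1),"rect",np.round(rc[0],1),np.round(rc[1],1),round(rc[2],1))
blob("wp neck",235,285,200,245,108,130)
blob("wp body",235,285,200,245,68,90)
blob("cardb",200,300,150,260,2,10)
blob("cam top",325,405,185,260,190,210)
blob("tray necks",100,205,140,245,150,172)
blob("tray body",100,205,140,245,115,132)
blob("tray rim/pads",100,205,140,245,40,62)
# free pad: dark
g=p.max(2); 
a=cv2.resize(p[140:250,100:300],None,fx=4,fy=4,interpolation=cv2.INTER_CUBIC); cv2.imwrite("pics/c1.png",a[:600])
b=cv2.resize(p[180:260,325:405],None,fx=5,fy=5,interpolation=cv2.INTER_CUBIC); cv2.imwrite("pics/c2.png",b)
```

```text
wp neck 137 [260.  224.3] med [445.2 -64.3 119.1] rect [444.7 -63.8] [34.4 32.7] 45.3
wp body 181 [259.1 225.4] med [441.5 -60.3  78.3] rect [444.7 -64.5] [50.1 50. ] 22.6
cardb 29 [228.2 152.3] med [667.4  27.7   4.4] rect [667.  27.] [24.8 25. ] 36.0
cardb 28 [270.3 153.5] med [ 662.3 -100.7    2.8] rect [665.2 -99.6] [28.  27.2] 27.0
cardb 25 [295.  152.8] med [ 665.7 -175.6    3.3] rect [ 666.5 -172.8] [17.1 31.2] 7.5
cardb 4726 [251.5 203.5] med [515.6 -39.1   4.6] rect [509.7 -45.4] [283.3 260. ] 1.4
cam top 1018 [372.1 214.9] med [ 464.5 -349.9  199.7] rect [ 465.7 -347.7] [97.5 78.8] 82.9
tray necks 149 [133.3 164.8] med [598.1 274.2 162.1] rect [598.6 275.3] [34.2 34.2] 49.3
tray necks 146 [165.1 172.8] med [577.  188.2 163. ] rect [577.3 188.6] [33.2 34.1] 59.8
tray necks 149 [124.2 197.7] med [509.8 295.3 162.6] rect [511.2 296.1] [32.6 34.6] 89.3
tray body 163 [139.3 169.3] med [588.  261.9 122.6] rect [599.  274.6] [49.6 50.4] 76.6
tray body 158 [170.1 177.2] med [566.4 175.6 122.7] rect [577.8 187.3] [47.7 50.5] 74.4
tray body 167 [130.2 199.8] med [505.7 283.6 122.5] rect [511.3 296.1] [49.1 49.9] 74.9
tray rim/pads 3983 [155.9 192.7] med [533.6 232.5  46.9] rect [545.8 242.6] [216.3 214.3] 76.0
```

View pics/c1.png

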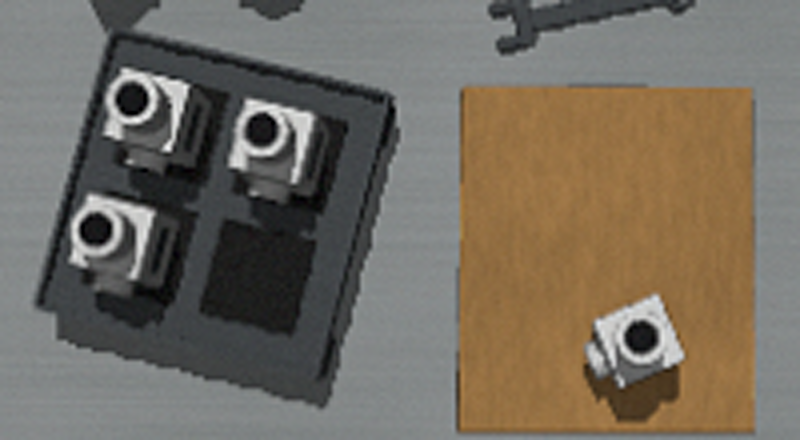

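The crop shows the finished blocks with ports towards image-down (world -x). The free pad is at lower right, around crop (258,275), and the workpiece port points left and slightly down at (597,355). By the rectangles the tray yaw is about -13.8°, the free pad is at (490,209) and the workpiece at (444.7,-64.2). Its port faces about 112.6°.

Run:
```python
from h import *
z=np.load("top0.npz"); p,d=z["p"],z["d"]; C=cam("top"); P=cloud(C,d)
m=np.zeros(d.shape,bool); m[180:260,325:405]=1
m&=(P[...,2]>194)&(P[...,2]<206)
m=cv2.morphologyEx(m.astype(np.uint8),cv2.MORPH_OPEN,np.ones((15,15),np.uint8))>0
for q in (P[m],):
    rc=cv2.minAreaRect(q[:,:2].astype(np.float32)); print(m.sum(),np.round(rc[0],1),np.round(rc[1],1),rc[2], q[:,2].mean())
for zz in [5,30,100,140,160,180,186,192,196,200]:
    k=np.zeros(d.shape,bool); k[180:260,325:405]=1; k&=abs(P[...,2]-zz)<4
    q=P[k]
    if len(q)>10:
        rc=cv2.minAreaRect(q[:,:2].astype(np.float32)); print(zz,len(q),q[:,:2].mean(0).round(1),np.round(rc[0],1),np.round(rc[1],1),round(rc[2],1),"ymax",q[q[:,1].argmax()].round(1))
z=np.load("side0.npz"); ps=z["p"]; Ps=cloud(cam("side"),z["d"])
a=cv2.resize(p[180:260,325:405],None,fx=5,fy=5,interpolation=cv2.INTER_CUBIC)
b=cv2.resize(ps[205:315,230:305],None,fx=3.636,fy=3.636,interpolation=cv2.INTER_CUBIC)[:400]
cv2.imwrite("pics/c2.png",np.hstack([a,b]))
k=np.zeros(ps.shape[:2],bool); k[205:315,235:305]=1; k&=abs(Ps[...,2]-200)<4
q=Ps[k]; rc=cv2.minAreaRect(q[:,:2].astype(np.float32)); print("side top",len(q),rc)
```

```text
0 [0. 0.] [0. 0.] 0.0 nan
5 1775 [ 461.2 -389.3] [ 465.8 -387.5] [249.2 241.5] 89.3 ymax [ 358.5 -261.5    6.1]
140 13 [ 452.2 -316.8] [ 448.2 -326.3] [108.9  43.4] 41.9 ymax [ 457.5 -289.1  141.8]
160 34 [ 459.6 -306.2] [ 445.2 -324.1] [115.4  50.9] 44.4 ymax [ 453.8 -287.2  161.1]
180 89 [ 469.7 -319.4] [ 460.7 -348.8] [124.   73.3] 76.1 ymax [ 452.9 -288.7  177.3]
186 101 [ 465.5 -305.3] [ 451.5 -321.1] [96.5 50.1] 31.6 ymax [ 472.9 -289.   188.9]
192 112 [ 466.4 -323.3] [ 466.3 -342.6] [107.9  78.8] 82.9 ymax [ 472.9 -289.   188.9]
196 537 [ 465.3 -347.9] [ 465.5 -348.8] [95.4 78.8] 82.9 ymax [ 452.  -300.8  192.7]
200 901 [ 464.4 -352.1] [ 465.3 -348.1] [94.2 78.5] 83.3 ymax [ 474.6 -301.8  201.2]
side top 710 ((461.6128234863281, -347.7328186035156), (95.52893829345703, 79.49417114257812), 82.906982421875)<stdin>:7: RuntimeWarning: Mean of empty slice.
  ret = ret.dtype.type(ret / rcount)
```

View pics/c2.png

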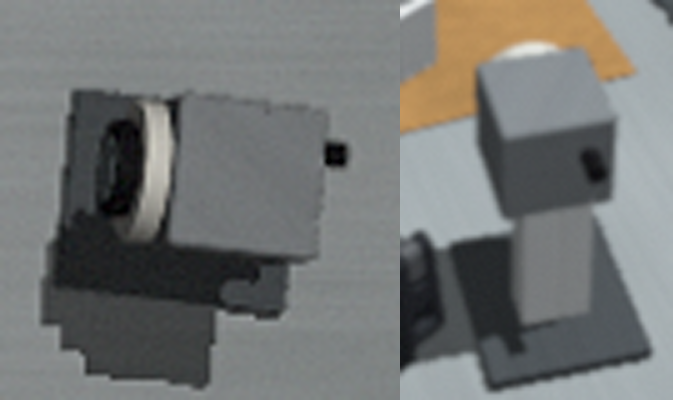

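The crop shows the housing top with corners near (188,93), (328,110), (318,258) and (172,243). The white ring and black lens face left (world +y) with a slight tilt. Next I cast the housing corners onto z=200.

Run:
```python
from h import *
C=cam("top")
c=np.array([(186,93),(328,110),(318,258),(170,243)])/5+[325-.4,180-.4]
q=plane(C,c,200); print(q.round(1),q.mean(0).round(1)); print([np.linalg.norm(q[i]-q[(i+1)%4]).round(1) for i in range(4)])
e=q[0]-q[1]+q[3]-q[2]; print(np.degrees(np.arctan2(e[1],e[0])))
e=q[0]-q[3]+q[1]-q[2]; print(np.degrees(np.arctan2(e[1],e[0])))
# lens front: black disc in top img, centre/edges at crop (97..,170)
z=np.load("top0.npz"); P=cloud(C,z["d"])
m=np.zeros(z["d"].shape,bool); m[200:230,338:352]=1; m&=(P[...,2]>125)&(P[...,2]<195)&(P[...,1]>-299)
q=P[m]; print(len(q),q.mean(0),np.percentile(q[:,1],[5,50,80,90,95,100]))
u=np.array([np.cos(np.radians(83)),np.sin(np.radians(83))]); print(np.percentile(q[:,:2]@u,[50,80,90,95,100]), np.array([464.9,-352])@u)
```

```text
[[ 507.7 -323.4  200. ]
 [ 498.9 -398.9  200. ]
 [ 422.5 -391.1  200. ]
 [ 430.6 -313.1  200. ]] [ 464.9 -356.6  200. ]
[np.float64(76.0), np.float64(76.9), np.float64(78.4), np.float64(77.7)]
83.72870793523047
-6.745465331710104
140 [ 466.4697373  -292.90083856  170.57690392] [-298.363519   -292.32534678 -289.51737334 -288.70806389 -288.16719654
 -287.21706047]
[-232.13610833 -230.35181755 -229.97420349 -229.72081514 -228.94930241] -292.7191876286923
```

```bash
python3 -m handwheel '[[0.023,-0.0215,0,0,0,0,0.085],[0.023,-0.0215,0,0,0,0,0.085],[0.023,-0.0215,0,0,0,0,0.085],[0.023,-0.0215,0,0,0,0,0.085],[0.023,-0.0215,0,0,0,0,0.085],[0.023,-0.0215,0,0,0,0,0.085],[0.023,-0.0215,0,0,0,0,0.085],[0.023,-0.0215,0,0,0,0,0.085]]' 40
python3 -m handwheel '[[0.023,-0.0215,0,0,0,0,0.085],[0.023,-0.0215,0,0,0,0,0.085],[0.023,-0.0215,0,0,0,0,0.085],[0.023,-0.0215,0,0,0,0,0.085],[0.023,-0.0215,0,0,0,0,0.085],[0.023,-0.0215,0,0,0,0,0.085],[0.023,-0.0215,0,0,0,0,0.085],[0.023,-0.0215,0,0,0,0,0.085]]'
python3 -m handwheel '[[0,0,0,0,0,-6.9,0.085],[0,0,0,0,0,-6.9,0.085],[0,0,0,0,0,-6.9,0.085],[0,0,0,0,0,-6.9,0.085],[0,0,0,0,0,-6.9,0.085],[0,0,0,0,0,-6.9,0.085],[0,0,0,0,0,-6.9,0.085],[0,0,0,0,0,-6.9,0.085]]'
python3 -m handwheel '[[0,0,0,0,0,-6.9,0.085],[0,0,0,0,0,-6.9,0.085],[0,0,0,0,0,-6.9,0.085],[0,0,0,0,0,-6.9,0.085],[0,0,0,0,0,-6.9,0.085],[0,0,0,0,0,-6.9,0.085],[0,0,0,0,0,-6.9,0.085],[0,0,0,0,0,-6.9,0.085]]'
python3 -m handwheel '[[0,0,0,0,0,0,0.085],[0,0,0,0,0,0,0.085]]'
python3 - <<'E'
from h import *
C=cam("wrist"); p,d=r.snapshot("wrist"); cv2.imwrite("pics/w1.png",p); np.savez("w1.npz",p=p,d=d)
print(r.sense()["joint_pos"].round(1),r.sense()["tool_pos"].round(1),r.tip_reach)
P=cloud(C,d)
for lo,hi in((111,128),(70,88)):
    m=((P[...,2]>lo)&(P[...,2]<hi)&(d>0)&(np.hypot(P[...,0]-445,P[...,1]+64)<60)).astype(np.uint8)
    q=P[m>0]
    if len(q)>20: rc=cv2.minAreaRect(q[:,:2].astype(np.float32)); print(lo,len(q),np.median(q,0).round(1),np.round(rc[0],1),np.round(rc[1],1),rc[2])
E
```

```text
time: 0.77
tool_pos: [355.8, -299.2, 249.8]
tcp_rot: [-180.0, 0.0, 26.5]
ft_force: [1.0, 0.1, 0.6]
finger_gap: 84.9
grip_force: 0.0
time: 1.43
tool_pos: [443.6, -63.1, 250.0]
tcp_rot: [-180.0, 0.0, 26.5]
ft_force: [-0.1, 0.8, 0.3]
finger_gap: 85.1
grip_force: 0.0
time: 2.1
tool_pos: [443.3, -64.7, 249.8]
tcp_rot: [-180.0, -0.0, 82.1]
ft_force: [-0.5, -0.1, 0.6]
finger_gap: 85.1
grip_force: 0.0
time: 2.77
tool_pos: [443.3, -64.7, 249.9]
tcp_rot: [-180.0, -0.0, 137.3]
ft_force: [-0.0, -1.0, -0.1]
finger_gap: 85.3
grip_force: 0.0
time: 2.93
tool_pos: [443.4, -64.7, 250.0]
tcp_rot: [-180.0, -0.0, 136.7]
ft_force: [0.5, -0.2, 0.4]
finger_gap: 84.6
grip_force: 0.0
[-14.9 -16.7 108.2  -0.   88.6 -61.5] [443.5 -64.7 250. ] 19.0
111 1102 [443.1 -60.3 119.7] [443.8 -60.9] [35.1 35. ] 86.2447738647461
70 914 [432.3 -49.2  79.4] [444.1 -61.1] [50.2 50.1] 23.32208824157715
```

View pics/w1.png

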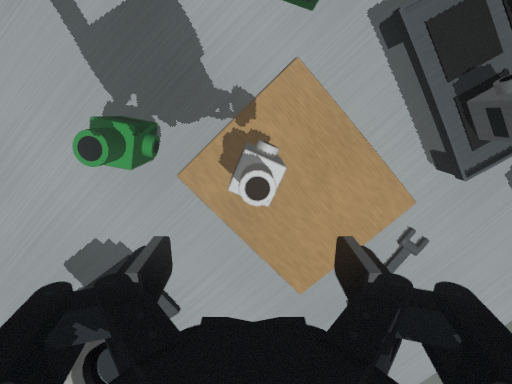

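The wrist view shows the white block on the cardboard, with its neck at (257,188) and its port at (268,148) as expected. It measures (444,-61) against (444.7,-64) from the top view, so I take (444.2,-62.3). The yaw agrees.

```bash
python3 -m handwheel '[[0.001,0.0023,0.02,0,0,0,0.085],[0,0,0.02,0,0,0,0.085],[0,0,0.02,0,0,0,0.085],[0,0,0.02,0,0,0,0.085],[0,0,0.02,0,0,0,0.085],[0,0,0.02,0,0,0,0.07],[0,0,0.02,0,0,0,0.06],[0,0,0.007,0,0,0,0.05]]' 50
python3 -m handwheel '[[0,0,0,0,0,0,0.045],[0,0,0,0,0,0,0.04],[0,0,0,0,0,0,0.03],[0,0,0,0,0,0,0.03],[0,0,0,0,0,0,0.03],[0,0,0,0,0,0,0.03],[0,0,0,0,0,0,0.03]]' 60
```

```text
time: 3.65
tool_pos: [442.5, -61.9, 100.2]
tcp_rot: [-179.9, -0.2, 136.7]
ft_force: [-0.9, 0.1, -0.4]
finger_gap: 51.2
grip_force: 0.0
time: 4.23
tool_pos: [445.3, -62.6, 104.4]
tcp_rot: [179.9, 0.1, 136.9]
ft_force: [-0.2, 0.9, 4.8]
finger_gap: 34.5
grip_force: 60.9
```

```bash
python3 -m handwheel '[[0,0,-0.008,0,0,0,0.03],[0,0,-0.014,0,0,0,0.03],[0,0,-0.018,0,0,0,0.03],[0,0,-0.018,0,0,0,0.03],[0,0,-0.018,0,0,0,0.03],[0,0,-0.018,0,0,0,0.03],[0,0,-0.014,0,0,0,0.03],[0,0,-0.0105,0,0,0,0.03]]'
python3 -m handwheel '[[0,0,0,0,0,0,0.03],[0,0,0,0,0,0,0.03],[0,0,0,0,0,0,0.03]]'
python3 - <<'E'
from h import *
C=cam("top"); p,d=r.snapshot("top"); P=cloud(C,d); s=r.sense(); print(s["tool_pos"],s["grip_force"])
for n in("side","wrist"):
    C=cam(n); q,d2=r.snapshot(n); Q=cloud(C,d2)
    m=(d2>0)&(np.hypot(Q[...,0]-445,Q[...,1]+63)<45)&(Q[...,2]>60)&(Q[...,2]<196)
    k=Q[m]; print(n,len(k)); 
    if len(k): print(np.percentile(k[:,2],[1,5,50,95]))
    if n=="wrist":
        cv2.imwrite("pics/w2.png",q)
        z=k[:,2]; h,b=np.histogram(z,bins=30); print(h,b.round(0))
E
```

```text
time: 4.9
tool_pos: [444.4, -62.4, 223.2]
tcp_rot: [180.0, 0.0, 136.9]
ft_force: [0.0, 0.1, -4.4]
finger_gap: 34.5
grip_force: 60.5
time: 5.15
tool_pos: [443.8, -62.2, 220.5]
tcp_rot: [-179.9, -0.1, 136.9]
ft_force: [-1.5, -0.1, -4.3]
finger_gap: 34.8
grip_force: 60.7
[443.62528211 -62.21048078 220.3017022 ] 60.65137267112732
side 489
[120.25265855 124.32036897 162.83000272 193.7226984 ]
wrist 3651
[131.0435602  151.67163305 186.99056672 195.82204862]
[  10   11   12   11   13   16   13   18   13   18   25   26   39   30
   47   79   88  134  223  404  204   61   71   78   70   88   83   83
  113 1570] [123. 125. 128. 130. 133. 135. 137. 140. 142. 145. 147. 150. 152. 155.
 157. 159. 162. 164. 167. 169. 172. 174. 176. 179. 181. 184. 186. 189.
 191. 194. 196.]
```

View pics/w2.png

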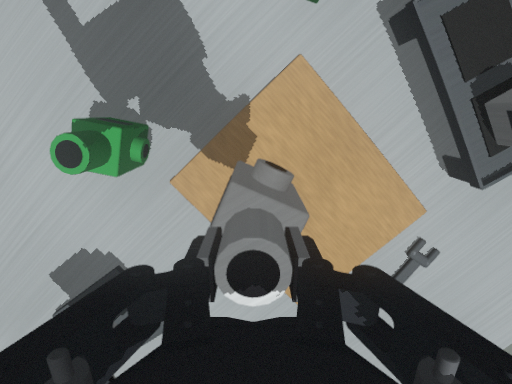

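The block is held upright at about the right height, with the port toward image-up at (275,172).

```bash
python3 -m handwheel '[[-0.008,-0.0046,0,0,0,0,0.03],[-0.014,-0.008,0,0,0,0,0.03],[-0.019,-0.011,0,0,0,0,0.03],[-0.02,-0.0117,0,0,0,0,0.03],[-0.02,-0.0117,0,0,0,0,0.03],[-0.019,-0.011,0,0,0,0,0.03],[-0.014,-0.008,0,0,0,0,0.03],[-0.0075,-0.0045,0,0,0,0,0.03]]'
python3 -m handwheel '[[0,0,0,0,0,6.6,0.03],[0,0,0,0,0,6.6,0.03],[0,0,0,0,0,6.6,0.03],[0,0,0,0,0,6.6,0.03],[0,0,0,0,0,6.6,0.03],[0,0,0,0,0,6.6,0.03],[0,0,0,0,0,6.6,0.03],[0,0,0,0,0,6.6,0.03]]'
python3 -m handwheel '[[0,0,0,0,0,6.6,0.03],[0,0,0,0,0,6.6,0.03],[0,0,0,0,0,6.6,0.03],[0,0,0,0,0,6.6,0.03],[0,0,0,0,0,6.6,0.03],[0,0,0,0,0,6.6,0.03],[0,0,0,0,0,6.6,0.03],[0,0,0,0,0,6.6,0.03]]'
python3 -m handwheel '[[0,0,0,0,0,6.6,0.03],[0,0,0,0,0,6.6,0.03],[0,0,0,0,0,6.6,0.03],[0,0,0,0,0,6.6,0.03],[0,0,0,0,0,6.6,0.03],[0,0,0,0,0,6.6,0.03],[0,0,0,0,0,6.6,0.03],[0,0,0,0,0,6.6,0.03]]'
python3 -m handwheel '[[0,0,0,0,0,6.6,0.03],[0,0,0,0,0,6.6,0.03],[0,0,0,0,0,6.6,0.03],[0,0,0,0,0,6.6,0.03],[0,0,0,0,0,6.6,0.03],[0,0,0,0,0,6.6,0.03],[0,0,0,0,0,6.6,0.03],[0,0,0,0,0,5.4,0.03]]'
python3 -m handwheel '[[0,0,0,0,0,0,0.03],[0,0,0,0,0,0,0.03],[0,0,0,0,0,0,0.03],[0,0,0,0,0,0,0.03]]'
python3 - <<'E'
from h import *
s=r.sense(); print(s["joint_pos"].round(1))
C=cam("side"); p,d=r.snapshot("side"); P=cloud(C,d); np.savez("s2.npz",p=p,d=d)
C2=cam("top"); p2,d2=r.snapshot("top"); np.savez("t2.npz",p=p2,d=d2)
cv2.imwrite("pics/s2.png",np.vstack([np.hstack([cv2.resize(p[180:320,180:320],(400,400)),cv2.resize(p2[180:260,290:400],(400,400))])]))
P2=cloud(C2,d2); k=np.zeros(d2.shape,bool); k[180:260,325:405]=1; 
for Q,dd in((P,d),(P2,d2)):
    m=(dd>0)&(np.hypot(Q[...,0]-485,Q[...,1]+197)<45)&(Q[...,2]>60)&(Q[...,2]<196); q=Q[m]; print(len(q), np.percentile(q,[1,50,99],axis=0).round(0).tolist() if len(q) else "")
E
```

```text
time: 5.97
tool_pos: [485.1, -199.3, 221.1]
tcp_rot: [-180.0, -0.0, 136.8]
ft_force: [-1.2, 0.0, -4.1]
finger_gap: 34.8
grip_force: 60.6
time: 6.63
tool_pos: [484.8, -196.8, 221.3]
tcp_rot: [-180.0, -0.0, 83.8]
ft_force: [-0.1, -1.0, -3.7]
finger_gap: 34.9
grip_force: 60.6
time: 7.3
tool_pos: [484.8, -196.8, 221.3]
tcp_rot: [-180.0, 0.0, 31.0]
ft_force: [0.7, -0.1, -4.6]
finger_gap: 34.6
grip_force: 60.6
time: 7.97
tool_pos: [484.8, -196.8, 221.3]
tcp_rot: [-180.0, 0.0, -21.8]
ft_force: [0.4, 0.7, -4.8]
finger_gap: 34.9
grip_force: 60.7
time: 8.63
tool_pos: [484.8, -196.8, 221.4]
tcp_rot: [180.0, 0.0, -73.4]
ft_force: [-0.4, 0.3, -4.7]
finger_gap: 34.7
grip_force: 60.7
time: 8.97
tool_pos: [485.0, -196.9, 221.7]
tcp_rot: [180.0, 0.0, -72.9]
ft_force: [-0.8, 0.2, -4.2]
finger_gap: 34.6
grip_force: 60.7
[-27.7  -3.6  99.6   0.   84.  135.2]
470 [[454.0, -237.0, 124.0], [471.0, -221.0, 168.0], [503.0, -172.0, 196.0]]
22 [[457.0, -211.0, 128.0], [459.0, -197.0, 174.0], [467.0, -188.0, 196.0]]
```

View pics/s2.png

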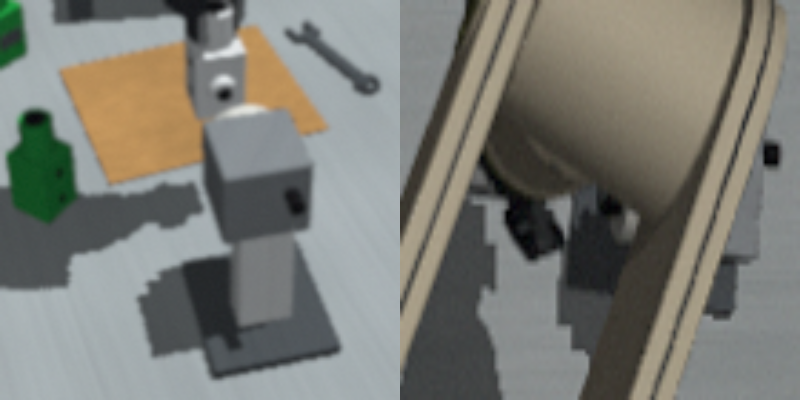

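The side view shows the port at crop (223,91) facing the inspection camera and centred above its housing. I check the face plane and its offset from the camera using this one view.

Run:
```python
from h import *
z=np.load("s2.npz"); P=cloud(cam("side"),z["d"]); d=z["d"]
m=(d>0)&(np.hypot(P[...,0]-485,P[...,1]+197)<50)&(P[...,2]>118)&(P[...,2]<192); q=P[m]
u=np.array([np.cos(np.radians(83.2)),np.sin(np.radians(83.2))]); w=np.array([u[1],-u[0]])
a=q[:,:2]@u; b=q[:,:2]@w
h,e=np.histogram(a,bins=np.arange(-190,-100,2)); print(list(zip(e.astype(int),h)))
f=(abs(a-np.median(a[(a<-155)&(a>-170)]))<4)&(abs(b-504)<30); n=q[f]; 
for _ in range(3):
    g=np.polyfit(n[:,0],n[:,1],1); res=n[:,1]-np.polyval(g,n[:,0]); n=n[abs(res)<2]
print("face edge angle",np.degrees(np.arctan(g[0])),len(n),n.mean(0),"perp range",np.percentile(n[:,:2]@w,[1,99]),"z",np.percentile(n[:,2],[1,99]),"wrt u",np.median(n[:,:2]@u))
m=(d>0)&(np.hypot(P[...,0]-465,P[...,1]+350)<75)&(abs(P[...,2]-200)<4); c=P[m]; print("cam perp",np.percentile(c[:,:2]@w,[1,50,99]),"u",np.percentile(c[:,:2]@u,[1,99]),cv2.minAreaRect(c[:,:2].astype(np.float32)))
```

```text
[(np.int64(-190), np.int64(0)), (np.int64(-188), np.int64(0)), (np.int64(-186), np.int64(0)), (np.int64(-184), np.int64(0)), (np.int64(-182), np.int64(2)), (np.int64(-180), np.int64(6)), (np.int64(-178), np.int64(25)), (np.int64(-176), np.int64(20)), (np.int64(-174), np.int64(17)), (np.int64(-172), np.int64(1)), (np.int64(-170), np.int64(8)), (np.int64(-168), np.int64(33)), (np.int64(-166), np.int64(85)), (np.int64(-164), np.int64(105)), (np.int64(-162), np.int64(29)), (np.int64(-160), np.int64(3)), (np.int64(-158), np.int64(6)), (np.int64(-156), np.int64(4)), (np.int64(-154), np.int64(5)), (np.int64(-152), np.int64(2)), (np.int64(-150), np.int64(0)), (np.int64(-148), np.int64(1)), (np.int64(-146), np.int64(4)), (np.int64(-144), np.int64(11)), (np.int64(-142), np.int64(3)), (np.int64(-140), np.int64(0)), (np.int64(-138), np.int64(0)), (np.int64(-136), np.int64(2)), (np.int64(-134), np.int64(3)), (np.int64(-132), np.int64(4)), (np.int64(-130), np.int64(6)), (np.int64(-128), np.int64(3)), (np.int64(-126), np.int64(1)), (np.int64(-124), np.int64(1)), (np.int64(-122), np.int64(1)), (np.int64(-120), np.int64(0)), (np.int64(-118), np.int64(8)), (np.int64(-116), np.int64(4)), (np.int64(-114), np.int64(0)), (np.int64(-112), np.int64(0)), (np.int64(-110), np.int64(0)), (np.int64(-108), np.int64(0)), (np.int64(-106), np.int64(0)), (np.int64(-104), np.int64(0))]
face edge angle -6.3619841828152985 182 [ 476.70509673 -221.97558764  162.01332431] perp range [476.40895906 525.5415601 ] z [123.84953783 191.71550152] wrt u -163.89747377548616
cam perp [460.47150816 498.83270244 538.03030113] u [-335.89325973 -249.21314947] ((461.48382568359375, -346.9557189941406), (94.13605499267578, 79.33329010009766), 83.4229736328125)
```

```bash
python3 -m handwheel '[[0,0,0,0,0,0,0.03],[0,0,0,0,0,0,0.03],[0,0,0,0,0,0,0.03],[0,0,0,0,0,0,0.03],[0,0,0,0,0,0,0.03],[0,0,0,0,0,0,0.03],[0,0,0,0,0,0,0.03],[0,0,0,0,0,0,0.03]]'
for side in 2; do
python3 -m handwheel '[[0,0,0,0,0,-5,0.03],[0,0,0,0,0,-6.5,0.03],[0,0,0,0,0,-6.5,0.03],[0,0,0,0,0,-6.5,0.03],[0,0,0,0,0,-6.5,0.03],[0,0,0,0,0,-6.5,0.03],[0,0,0,0,0,-6.5,0.03],[0,0,0,0,0,-6.5,0.03]]'
python3 -m handwheel '[[0,0,0,0,0,-6.5,0.03],[0,0,0,0,0,-6.5,0.03],[0,0,0,0,0,-6.5,0.03],[0,0,0,0,0,-6.5,0.03],[0,0,0,0,0,-6.5,0.03],[0,0,0,0,0,-4.5,0.03],[0,0,0,0,0,-2.5,0.03],[0,0,0,0,0,0,0.03]]'
python3 -m handwheel '[[0,0,0,0,0,0,0.03],[0,0,0,0,0,0,0.03],[0,0,0,0,0,0,0.03],[0,0,0,0,0,0,0.03],[0,0,0,0,0,0,0.03],[0,0,0,0,0,0,0.03],[0,0,0,0,0,0,0.03],[0,0,0,0,0,0,0.03]]'
python3 -m handwheel '[[0,0,0,0,0,0,0.03],[0,0,0,0,0,0,0.03],[0,0,0,0,0,0,0.03]]'
done
python3 - <<'E'
from h import *
p,d=r.snapshot("side"); cv2.imwrite("pics/s3.png",cv2.resize(p[170:260,220:310],(400,400)))
print(r.sense()["qd"].round(2),r.sense()["joint_pos"].round(1))
E
```

```text
time: 9.73
tool_pos: [485.0, -196.9, 221.8]
tcp_rot: [180.0, 0.0, -73.1]
ft_force: [-0.3, -0.0, -4.9]
finger_gap: 34.9
grip_force: 60.7
time: 10.4
tool_pos: [485.0, -196.9, 221.8]
tcp_rot: [-180.0, 0.0, -22.3]
ft_force: [0.6, 0.2, -5.0]
finger_gap: 34.7
grip_force: 60.6
time: 11.07
tool_pos: [485.0, -196.9, 221.8]
tcp_rot: [-180.0, -0.0, 17.0]
ft_force: [-0.6, -0.5, -4.0]
finger_gap: 34.6
grip_force: 60.7
time: 11.73
tool_pos: [485.0, -196.9, 221.8]
tcp_rot: [-180.0, 0.0, 16.9]
ft_force: [1.0, 0.0, -4.4]
finger_gap: 34.8
grip_force: 60.7
time: 11.98
tool_pos: [485.0, -196.9, 221.8]
tcp_rot: [180.0, 0.0, 16.9]
ft_force: [-0.1, 0.0, -4.3]
finger_gap: 34.5
grip_force: 60.7
[ 0.05 -0.06  0.02  0.1  -0.04 -0.01] [-27.7  -3.6  99.6  -0.   84.   45.4]
```

View pics/s3.png

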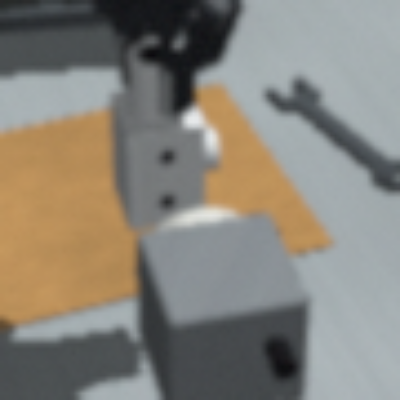

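The side with the two bolt holes, at (167,157) and (167,202), now faces the lens. The other two sides follow.

```bash
for side in 3 4; do
python3 -m handwheel '[[0,0,0,0,0,-5,0.03],[0,0,0,0,0,-6.5,0.03],[0,0,0,0,0,-6.5,0.03],[0,0,0,0,0,-6.5,0.03],[0,0,0,0,0,-6.5,0.03],[0,0,0,0,0,-6.5,0.03],[0,0,0,0,0,-6.5,0.03],[0,0,0,0,0,-6.5,0.03]]' >/dev/null
python3 -m handwheel '[[0,0,0,0,0,-6.5,0.03],[0,0,0,0,0,-6.5,0.03],[0,0,0,0,0,-6.5,0.03],[0,0,0,0,0,-6.5,0.03],[0,0,0,0,0,-6.5,0.03],[0,0,0,0,0,-4.5,0.03],[0,0,0,0,0,-2.5,0.03],[0,0,0,0,0,0,0.03]]' >/dev/null
python3 -m handwheel '[[0,0,0,0,0,0,0.03],[0,0,0,0,0,0,0.03],[0,0,0,0,0,0,0.03],[0,0,0,0,0,0,0.03],[0,0,0,0,0,0,0.03],[0,0,0,0,0,0,0.03],[0,0,0,0,0,0,0.03],[0,0,0,0,0,0,0.03]]'
python3 -m handwheel '[[0,0,0,0,0,0,0.03],[0,0,0,0,0,0,0.03],[0,0,0,0,0,0,0.03]]'
done
python3 - <<'E'
from h import *
C=cam("side"); p,d=r.snapshot("side"); cv2.imwrite("pics/s4.png",cv2.resize(p[170:260,220:310],(400,400)))
P=cloud(C,d); m=(d>0)&(np.hypot(P[...,0]-485,P[...,1]+197)<50)&(P[...,2]>118)&(P[...,2]<192); n=P[m]; n=n[(n[:,1]<-210)]
for _ in range(5):
    g=np.polyfit(n[:,0],n[:,1],1); res=n[:,1]-np.polyval(g,n[:,0]); n=n[abs(res)<max(2,res.std()*1.5)]
print("face angle",np.degrees(np.arctan(g[0])),len(n),np.percentile(n,[1,50,99],axis=0).round(1).tolist())
print(r.sense()["joint_pos"].round(1))
E
```

```text
time: 14.03
tool_pos: [485.0, -196.9, 221.8]
tcp_rot: [180.0, 0.0, 106.9]
ft_force: [0.1, -0.1, -4.8]
finger_gap: 34.8
grip_force: 60.7
time: 14.28
tool_pos: [485.0, -196.9, 221.8]
tcp_rot: [-180.0, -0.0, 106.9]
ft_force: [-0.4, 0.2, -5.3]
finger_gap: 34.4
grip_force: 60.7
time: 16.28
tool_pos: [485.0, -196.9, 221.8]
tcp_rot: [-180.0, 0.0, -163.1]
ft_force: [0.6, -1.0, -3.9]
finger_gap: 34.5
grip_force: 60.7
time: 16.53
tool_pos: [485.0, -196.9, 221.8]
tcp_rot: [180.0, 0.0, -163.1]
ft_force: [0.4, 0.4, -4.2]
finger_gap: 34.4
grip_force: 60.7
face angle -7.353826210493125 250 [[453.6, -225.1, 123.3], [475.6, -221.0, 159.2], [499.9, -217.0, 191.4]]
[ -27.7   -3.6   99.6    0.    84.  -134.6]
```

View pics/s4.png

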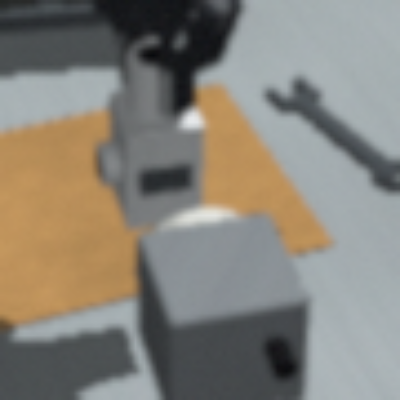

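The dark plate at (165,180) faced the lens, with the port now towards world -x. I lift, turn 7° clockwise and carry the block to above the free pad.

```bash
python3 -m handwheel '[[0,0,-0.008,0,0,0,0.03],[0,0,-0.014,0,0,0,0.03],[0,0,-0.018,0,0,0,0.03],[0,0,-0.015,0,0,2,0.03],[0,0,-0.01,0,0,3,0.03],[0,0,0,0,0,1.9,0.03],[0,0,0,0,0,0,0.03]]'
python3 -m handwheel '[[-0.0015,0.008,0,0,0,0,0.03],[-0.003,0.016,0,0,0,0,0.03],[-0.005,0.025,0,0,0,0,0.03],[-0.005,0.028,0,0,0,0,0.03],[-0.005,0.028,0,0,0,0,0.03],[-0.005,0.028,0,0,0,0,0.03],[-0.005,0.028,0,0,0,0,0.03],[-0.005,0.028,0,0,0,0,0.03]]'
python3 -m handwheel '[[-0.005,0.028,0,0,0,0,0.03],[-0.005,0.028,0,0,0,0,0.03],[-0.005,0.028,0,0,0,0,0.03],[-0.005,0.028,0,0,0,0,0.03],[-0.006,0.028,0,0,0,0,0.03],[-0.006,0.025,0,0,0,0,0.03],[-0.006,0.028,0,0,0,0,0.03],[-0.003,0.013,0,0,0,0,0.03]]'
python3 -m handwheel '[[0,0,0,0,0,0,0.03],[0,0,0,0,0,0,0.03],[0,0,0,0,0,0,0.03],[0,0,0,0,0,0,0.03]]'
python3 - <<'E'
from h import *
s=r.sense(); print(s["joint_pos"].round(1))
C=cam("wrist"); p,d=r.snapshot("wrist"); cv2.imwrite("pics/w5.png",p); P=cloud(C,d)
for lo,hi,n in((158,170,"necks"),(118,130,"bodies")):
    m=((P[...,2]>lo)&(P[...,2]<hi)&(d>0)&(P[...,0]>480)&(P[...,1]>150)).astype(np.uint8)
    k,l,st,c=cv2.connectedComponentsWithStats(m)
    for i in range(1,k):
        if st[i,4]>150:
            q=P[l==i]; rc=cv2.minAreaRect(q[:,:2].astype(np.float32)); print(n,st[i,4],c[i].round(),np.round(rc[0],1),np.round(rc[1],1),rc[2])
# free pad region at z=48
m=(abs(P[...,2]-48)<4)&(d>0)&(p.max(2)<45); k,l,st,c=cv2.connectedComponentsWithStats(m.astype(np.uint8))
for i in range(1,k):
    if st[i,4]>300: q=P[l==i]; rc=cv2.minAreaRect(q[:,:2].astype(np.float32)); print("pad",st[i,4],c[i].round(),np.round(rc[0],1),np.round(rc[1],1),rc[2])
E
```

```text
time: 17.17
tool_pos: [485.6, -197.2, 288.7]
tcp_rot: [-179.9, 0.1, -170.1]
ft_force: [0.6, -0.3, -4.1]
finger_gap: 34.9
grip_force: 60.7
time: 17.83
tool_pos: [485.4, -2.9, 286.3]
tcp_rot: [180.0, -0.1, -169.9]
ft_force: [1.0, -0.7, -4.7]
finger_gap: 35.1
grip_force: 60.7
time: 18.5
tool_pos: [489.6, 208.6, 286.2]
tcp_rot: [179.9, -0.1, -169.8]
ft_force: [0.0, -0.0, -3.9]
finger_gap: 34.7
grip_force: 61.1
time: 18.83
tool_pos: [490.6, 204.3, 286.6]
tcp_rot: [-180.0, -0.0, -170.0]
ft_force: [-0.0, -0.4, -4.8]
finger_gap: 34.5
grip_force: 61.1
[ 17.1  -3.9  93.1  -0.   90.8 -82.9]
necks 1026 [345. 227.] [511.5 299. ] [35.8 34.3] 17.63912582397461
bodies 931 [329. 206.] [511.2 299. ] [50.1 50.4] 76.6523208618164
```

View pics/w5.png

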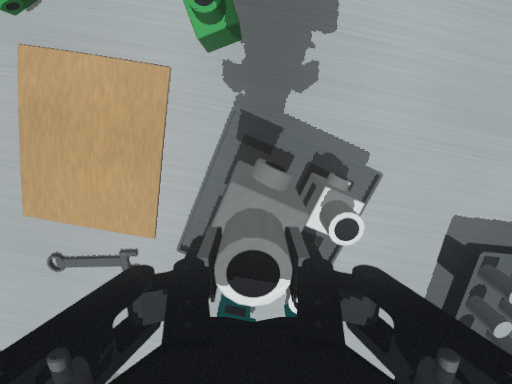

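The wrist view shows the held block over the free pad, its port at (272,172) parallel to the neighbour's port at (338,183). It needs 6 mm more in y, then lowering.

```bash
python3 -m handwheel '[[-0.0007,0.0062,0.008,0,0,0,0.03],[0,0,0.018,0,0,0,0.03],[0,0,0.024,0,0,0,0.03],[0,0,0.024,0,0,0,0.03],[0,0,0.02,0,0,0,0.03],[0,0,0.016,0,0,0,0.03],[0,0,0.012,0,0,0,0.03],[0,0,0.006,0,0,0,0.03]]'
python3 -m handwheel '[[0,0,0,0,0,0,0.03],[0,0,0,0,0,0,0.03],[0,0,0,0,0,0,0.03],[0,0,0.002,0,0,0,0.03],[0,0,0.002,0,0,0,0.03],[0,0,0.002,0,0,0,0.03],[0,0,0,0,0,0,0.03],[0,0,0,0,0,0,0.03]]'
python3 -m handwheel '[[0,0,0.001,0,0,0,0.03],[0,0,0.001,0,0,0,0.03],[0,0,0,0,0,0,0.03],[0,0,0,0,0,0,0.03]]'
```

```text
time: 19.55
tool_pos: [489.2, 210.9, 156.3]
tcp_rot: [-180.0, -0.2, -170.0]
ft_force: [0.3, 0.4, -5.2]
finger_gap: 34.8
grip_force: 61.2
time: 20.22
tool_pos: [490.1, 211.4, 152.6]
tcp_rot: [-180.0, -0.0, -170.0]
ft_force: [0.3, -0.3, -4.0]
finger_gap: 34.5
grip_force: 61.2
time: 20.55
tool_pos: [490.2, 211.4, 150.7]
tcp_rot: [180.0, -0.0, -170.0]
ft_force: [0.2, 0.1, -5.1]
finger_gap: 34.8
grip_force: 61.2
```

```bash
python3 -m handwheel '[[0,0,0.001,0,0,0,0.03],[0,0,0.001,0,0,0,0.03],[0,0,0,0,0,0,0.03],[0,0,0,0,0,0,0.03]]'
python3 -m handwheel '[[0,0,0.001,0,0,0,0.03],[0,0,0,0,0,0,0.03],[0,0,0,0,0,0,0.03]]'
python3 -m handwheel '[[0,0,0.001,0,0,0,0.03],[0,0,0,0,0,0,0.03],[0,0,0,0,0,0,0.03]]'
```

```text
time: 20.88
tool_pos: [490.2, 211.4, 148.7]
tcp_rot: [-180.0, -0.0, -170.0]
ft_force: [-0.5, -0.2, -5.1]
finger_gap: 34.7
grip_force: 61.2
time: 21.13
tool_pos: [490.6, 211.6, 148.5]
tcp_rot: [180.0, 0.0, -170.0]
ft_force: [-1.4, 0.2, 2.1]
finger_gap: 34.6
grip_force: 61.8
time: 21.38
tool_pos: [490.9, 211.7, 148.5]
tcp_rot: [180.0, 0.1, -170.0]
ft_force: [-5.0, 0.0, 8.4]
finger_gap: 34.7
grip_force: 62.8
```

```bash
python3 -m handwheel '[[0,0,-0.001,0,0,0,0.03],[0,0,0,0,0,0,0.034],[0,0,0,0,0,0,0.037],[0,0,0,0,0,0,0.042],[0,0,0,0,0,0,0.05],[0,0,0,0,0,0,0.056],[0,0,0,0,0,0,0.056],[0,0,0,0,0,0,0.056]]'
python3 -m handwheel '[[0,0,-0.006,0,0,0,0.056],[0,0,-0.012,0,0,0,0.056],[0,0,-0.018,0,0,0,0.056],[0,0,-0.02,0,0,0,0.056],[0,0,-0.02,0,0,0,0.056],[0,0,-0.02,0,0,0,0.056],[0,0,-0.02,0,0,0,0.056],[0,0,-0.02,0,0,0,0.056]]'
python3 -m handwheel '[[0.005,-0.03,0,0,0,0,0.056],[0.005,-0.03,0,0,0,0,0.056],[0.005,-0.03,0,0,0,0,0.056],[0.005,-0.03,0,0,0,0,0.056],[0.005,-0.03,0,0,0,0,0.056],[0.005,-0.03,0,0,0,0,0.056],[0.005,-0.03,0,0,0,0,0.056],[0.005,-0.03,0,0,0,0,0.056]]'
python3 -m handwheel '[[0.005,-0.03,0,0,0,0,0.056],[0.005,-0.03,0,0,0,0,0.056],[0.005,-0.03,0,0,0,0,0.056],[0,0,0,0,0,0,0.056],[0,0,0,0,0,0,0.056]]'
python3 - <<'E'
from h import *
C=cam("top"); p,d=r.snapshot("top"); P=cloud(C,d)
cv2.imwrite("pics/t9.png",cv2.resize(p[140:250,100:210],(550,550)))
for lo,hi,n in((150,172,"necks"),(115,132,"bodies")):
    m=np.zeros(d.shape,np.uint8); m[140:245,100:205]=1; m&=((P[...,2]>lo)&(P[...,2]<hi)&(d>0)).astype(np.uint8)
    k,l,st,c=cv2.connectedComponentsWithStats(m)
    for i in range(1,k):
        if st[i,4]>25: q=P[l==i]; rc=cv2.minAreaRect(q[:,:2].astype(np.float32)); print(n,st[i,4],np.median(q[:,2]).round(1),np.round(rc[0],1),np.round(rc[1],1),round(rc[2],1))
E
```

```text
time: 22.05
tool_pos: [490.3, 211.4, 147.7]
tcp_rot: [-180.0, -0.0, -170.0]
ft_force: [-0.1, -0.1, 0.4]
finger_gap: 55.8
grip_force: 0.0
time: 22.72
tool_pos: [490.4, 211.5, 286.4]
tcp_rot: [180.0, 0.1, -170.0]
ft_force: [-0.1, -0.3, -0.3]
finger_gap: 55.9
grip_force: 0.0
time: 23.38
tool_pos: [492.6, -33.3, 285.4]
tcp_rot: [-180.0, 0.1, -170.0]
ft_force: [0.7, 0.1, -0.9]
finger_gap: 55.9
grip_force: 0.0
time: 23.8
tool_pos: [493.5, -124.5, 284.9]
tcp_rot: [-180.0, 0.1, -170.2]
ft_force: [0.2, 1.3, -0.3]
finger_gap: 56.0
grip_force: 0.0
necks 146 162.8 [598.8 275.1] [31.8 34.4] 62.9
necks 149 162.6 [577.4 188.6] [34.7 33.9] 62.2
necks 146 162.3 [510.4 296.6] [33.5 33.7] 45.1
necks 144 162.6 [489.1 209.2] [32.4 34.2] 76.8
bodies 163 122.5 [599.2 274.6] [49.4 50.3] 75.9
bodies 162 122.1 [577.6 187.7] [48.1 50.2] 76.3
bodies 170 122.3 [511.4 296.4] [50.2 49.9] 74.8
bodies 172 122.4 [489.  209.4] [48.  49.9] 75.3
```

View pics/t9.png

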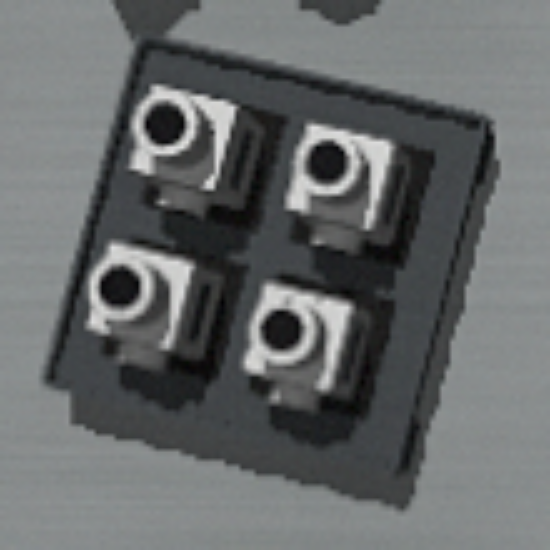

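The block stands at (489,209.3), within about 1 mm of the pad centre and in line with the others, and its port at (295,400) faces the same way as theirs.

```bash
python3 -c "
from bench import r
print(r.hand_in())"
```

```text
the job is handed in; nothing more can be done
None
```

The job is handed in at about 24 s of the 61 s allowed: I held all four sides still before the inspection camera in order, then set the block upright about 1 mm from the free pad's centre with its port in line with the others; the hand-in returned no verdict.

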